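# Slide the loaded spice tray across the gap and home against its damper

## Task

Slide the loaded tray off the pull-out board, across the open gap and wholly onto the cedar shelf, holding its tail down just firmly enough that its front never sags into the gap, without lifting it or pressing the springy board down hard. Then keep pushing it gently and straight along the middle of the shelf until it meets the orange damper on the shelf and has pushed the plunger roughly half way in, never to the bottom. Keep the mortar and tins standing on the tray, leave everything else where it is, and let go.

Things in the scene. Friction and masses are not known exactly. Their poses are not given: they have to be found in the camera images.
- shelf_edge (a point): Middle of the near edge of the cedar shelf, at the height of its top face. The shelf is a fixed plank 370 mm wide (x) and 440 mm long: its top runs from this point 440 mm along this frame's +y, the direction in which the tray is to be pushed (z up). Top 100 mm above the work surface; the near edge is a bullnose of 12 mm radius.
- board_edge (a point): Middle of the front (+y) edge of the fixed pull-out's dark wooden board, at the height of its top face when unloaded: 3 mm above the shelf top. The board is 225 mm wide (x), 320 mm long, reaches back along -y from here and is square to the shelf. Between it and the shelf is an open gap of 102 to 114 mm.
- board (a joint): How far the board has given downward on its springy runners, m, 0 unloaded. About 4 N per mm over a travel of 10 mm; the loaded tray alone sinks it about 2 mm. More than 6.5 mm is over-pressing.
- tray: Loose beech tray, 150 mm wide (x), 230 mm long (y), loaded 0.75 to 0.95 kg; origin at the centre of its underside, +y to its front, z up. Floor 8 mm thick, front wall and side rims 20 mm high overall, no tail rim. It is front-heavy: it balances 75 to 92 mm behind its front edge, less than the gap, so its front drops into the gap unless its tail is held down with about 3 to 8 N.
- tray_front (a point): Middle of the tray's front edge, on its underside (115 mm ahead of its origin).
- tray_tail (a point): Middle of the tray's tail edge, on its underside (115 mm behind its origin).
- tray_deck (a point): Middle of the top face of the tray's tail deck, the bare flat floor from 115 to 65 mm behind the tray's origin, 8 mm above its underside: for pressing on. A blue cross-bar of full width for pushing against bounds it ahead (65 to 53 mm behind the tray's origin, top 32 mm above the underside); its rear face is 25 mm ahead of this point.
- plunger (a joint): How far the damper's plunger is pushed in, m: 0 out (start), 0.018 bottomed. The damper is a dark steel block fixed midway across the shelf, its orange bar (70 mm wide, 5 to 23 mm above the shelf) facing the gap. Place not measured: orange face 242 to 322 mm beyond the shelf's near edge, to be felt. Yields at about 7 N on top of the tray's friction (a few N), stays where left.
- mortar: Blue ceramic mortar, open bowl 84 mm wide, 58 mm high, about 0.45 kg, loose at the front of the tray; origin under its centre.
- tin_a: Aluminium spice tin with screw lid, 46 mm wide, 42 mm high, loose on the tray just ahead of the cross-bar, on the robot's side; origin under its centre.
- tin_b: The same tin on the far side of the tray.
- tin_c: Bystander: aluminium spice tin 50 mm wide, 46 mm high, on the shelf, far side; origin under its centre.
- tin_d: Bystander: aluminium spice tin 50 mm wide, 46 mm high, on the shelf, robot's side; origin under its centre.
- jar: Bystander: glass jar 56 mm wide, 85 mm high, on the shelf, far side; origin under its centre.
- spoon: Bystander: stainless measuring spoon, 150 mm long, on the work surface beyond the pull-out.
- bowl: Bystander: terracotta bowl, 100 mm wide, 45 mm high, on the work surface beyond the shelf.
Mind the look-alikes: they are no part of the job. What is shaped like the tin_b but green or purple is not meant.

How it is judged:
On the way:
1. the tray bridges the gap, its front resting on the shelf (y of tray_front in the frame of shelf_edge above 0.02 m and z of tray_front in the frame of shelf_edge above -0.004 m and y of tray_tail in the frame of shelf_edge below -0.02 m), for 0.1 s.
At the end, for the whole second after the job is handed in: The tray lies flat and at rest wholly on the shelf, within 30 mm of its centre line and 0.12 rad of straight, the damper's plunger pushed in 5 to 13 mm, the mortar and both tins upright on the tray's floor, nothing held (y of tray_tail in the frame of shelf_edge above 0.003 m and value of joint plunger between 0.005 and 0.013 m and x of tray in the frame of shelf_edge between -0.03 and 0.03 m and z of tray in the frame of shelf_edge between -0.004 and 0.004 m and angle between the y axis of tray and the y axis of shelf_edge, either way round below 0.12 rad and angle between tray's own z axis and vertical below 0.03 rad and linear speed of tray below 0.01 m/s and angle between each of mortar, tin_a, tin_b's own z axis and vertical below 0.15 rad and z of mortar in the frame of tray between 0.002 and 0.014 m and z of tin_a in the frame of tray between 0.002 and 0.014 m and z of tin_b in the frame of tray between 0.002 and 0.014 m); the robot touches nothing.
It fails at once if the tray sags into the gap: front edge more than 5 mm below the shelf top, or the tray tilted more than 0.045 rad (z of tray_front in the frame of shelf_edge below -0.005 m or angle between tray's own z axis and vertical above 0.045 rad).
It fails at once if the tray is lifted more than 15 mm instead of slid (z of tray in the frame of shelf_edge above 0.018 m).
It fails at once if the board is pressed down more than 6.5 mm (value of joint board above 0.0065 m).
It fails at once if the damper's plunger is pushed in more than 16 mm (value of joint plunger above 0.016 m).
It fails at once if the mortar or a tin on the tray tips over, or a bystander is moved more than 15 mm (angle between any of mortar, tin_a, tin_b's own z axis and vertical above 0.35 rad or distance of any of tin_c, tin_d, jar, spoon, bowl from where it was at the start of the episode above 0.015 m).
It also fails if it takes over 72 s, if anything falls off the work surface, if the arm or the gripper's body presses on something with over 40 N, if the wrist force passes 120 N, or if a joint passes its speed limit or range.

## Robot

A 7-joint arm with a two-finger parallel gripper is mounted at the origin on the work surface. World frame = base frame: x ahead of the robot, y to its left, z up, the work surface at z = 0. Lengths are in m, angles in rad, forces in N, time in s.
With the tool pointing down it reaches from about 0.425 to 0.875 m from the base axis. Payload 8.4 kg.
Tool frame: the origin (TCP) lies at the very end of the fingers, on their centre line; the grasp point (between the pads) lies 19 mm behind it; z points along the fingers, y is the line along which they close (so a half turn about z gives the same grasp; the last joint's range is limited). The gripper opens to 85 mm and grips with 20 to 120 N. Pads are 22 mm wide; open, the fingers measure 114 mm over their backs; the gripper's body (76 mm by 85 mm) begins 54 mm behind the grasp point. The pads swing forward as they close: fully open they stand 13 mm farther back than shut.
Start: joints at [-1.321, 0.333, 0.04, 1.465, -0.013, 1.343, -0.059], TCP at [0.222, 0.611, 0.231] pointing down, gripper open.
Joint ranges: [-2.58, 2.58], [-0.38, 2.09], [-1.3, 1.39], [0.25, 2.4], [-1.5, 4.64], [0.08, 2.09], [-2.65, 2.65]. Speed limits (rad/s): [2.22, 2.22, 2.79, 2.79, 3.14, 3.14, 3.14].

## Interface

Orientations are given as a unit quaternion [w, x, y, z].
In Python, from bench import ctrl gives the robot as it stands. Calls block until the motion is done:
- ctrl.move_ptp(position, orientation): joint-space move of the TCP to a pose.
- ctrl.movel(position, rotation=None, rate=0.15): straight line of the TCP; rotation=None keeps the orientation; rate is the mean speed in m/s.
- ctrl.goto_joints(angles): joint-space move.
- ctrl.set_gripper(opening, grasp_force=None): opening from 0.0 (shut) to 1.0 (fully open); grasp_force is the grip in N (None keeps the last); returns when the fingers have stopped.
- ctrl.dwell(seconds).
- ctrl.solve_ik(position, orientation): joint angles nearest the present ones, or None.
- ctrl.read_state(): the state.
- ctrl.capture(name): name is "scene" or "side" or "wrist"; returns a dict with "img" (384x512x3 uint8, blue, green, red), "camera_matrix" (3x3 intrinsics, pixels), "world_to_cam" (4x4, takes a point from world to camera coordinates). Camera axes: x right, y down, z forward; pixel columns grow to the right and rows downward; lengths in m; the calibration is good to about 2 mm. A picture is of the moment at which its call begins. There is no depth.
A pose or a line that the arm cannot do raises ctrl.PlanningError and nothing moves.
- ctrl.close_job(): hands the job in; it is judged then, once.
The state is a dict: "time_s": time; "joint_pos": joint angles; "joint_velocities": joint speeds; "joint_efforts": joint torques, N m; "tool_pos": TCP position; "tcp_rot": TCP orientation; "ft_force": force on the tool from outside, world axes, zero at the start; "torque": the same for the moment, N m; "opening": opening from 0.0 (shut) to 1.0 (fully open); "gripper_force": force on a finger pad.
Only numpy, scipy, OpenCV 4.12 (cv2) and the standard library are available. Lean on these libraries where they do the work, as an engineer would, in place of code of your own. Each camera call takes 0.05 s, during which the arm holds its last target. There are 200 camera calls.

## Working session

There is one attempt and no reset: what is moved stays moved. The work goes in short steps, each a Python script; the robot and the scene stay as the last script left them, time stands still between calls to the robot, and variables do not carry over. Pictures are saved under pics/ and viewed, at most 10 in all, crops included, and the job is handed in when it is done.

```bash
ls; mkdir -p pics; python3 - <<'E'
from bench import ctrl
import cv2,numpy as np
ims=[]
for n in("scene","side"):
    c=ctrl.capture(n);cv2.imwrite(f"pics/{n}0.png",c["img"]);np.savez(f"{n}0.npz",**c)
    print(n,c["camera_matrix"].round(1).tolist(),c["world_to_cam"].round(3).tolist())
s=ctrl.read_state();print(s)
E
```

```text
pics
scene [[462.0, 0.0, 254.2], [0.0, 462.0, 196.1], [0.0, 0.0, 1.0]] [[-0.091, 0.996, 0.019, 0.077], [0.694, 0.077, -0.716, -0.324], [-0.714, -0.052, -0.698, 2.107], [0.0, 0.0, 0.0, 1.0]]
side [[376.6, 0.0, 249.1], [0.0, 376.6, 198.6], [0.0, 0.0, 1.0]] [[0.758, -0.652, -0.008, -0.439], [-0.507, -0.581, -0.636, 0.325], [0.41, 0.487, -0.771, 0.958], [0.0, 0.0, 0.0, 1.0]]
{'time_s': 0.1, 'joint_pos': array([-1.3211758 ,  0.33381311,  0.03989243,  1.46613465, -0.01340213,
        1.34328185, -0.05848996]), 'joint_velocities': array([-0.0008877 , -0.0020827 ,  0.00139632, -0.0010065 , -0.0005429 ,
        0.00127564, -0.00161635]), 'joint_efforts': array([ 3.65754866e-03, -6.60018897e+01,  1.37016144e+00, -4.06467175e+01,
        1.71314820e-02,  8.92089971e-03,  2.43760024e-05]), 'tool_pos': array([0.22206449, 0.61048353, 0.23055158]), 'tcp_rot': array([-7.18318700e-05,  1.73538905e-01,  9.84826776e-01, -6.81646241e-04]), 'ft_force': array([-0.69369045,  0.84080956, -0.11796193]), 'torque': array([-0.0216656 , -0.00161589, -0.05946256]), 'gripper_force': 0.0, 'opening': 1.003113055466072}
```

View pics/scene0.png

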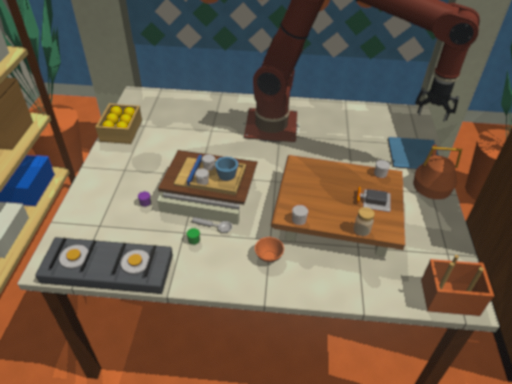

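View pics/side0.png

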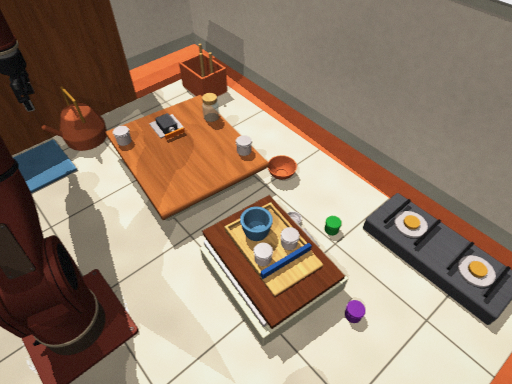

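The side view shows the cedar shelf (near-edge corners about (165,212) and (268,158)) with the damper near (168,126). It also shows the dark board with the tray: blue bar at (286,262), mortar (256,222), tins (263,253) and (290,238). The possible mix-ups are the green tin (333,225), the purple tin (355,311), and shelf tins (122,136) and (244,146). The two tins just ahead of the blue bar are the ones I want.

```bash
cat > h.py <<'E'
import numpy as np,cv2
def ray(c,uv,z):
    K=c["camera_matrix"];T=c["world_to_cam"];R=T[:3,:3];o=-R.T@T[:3,3]
    d=R.T@np.linalg.solve(K,[uv[0],uv[1],1.]);return o+d*(z-o[2])/d[2]
def proj(c,p):
    T=c["world_to_cam"];q=c["camera_matrix"]@(T[:3,:3]@np.asarray(p)+T[:3,3]);return q[:2]/q[2]
def load(n): return dict(np.load(n))
E
python3 - <<'E'
from h import *
c=load("side0.npz");im=c["img"]
cv2.imwrite("pics/crop1.png",cv2.resize(im[185:335,150:350],None,fx=4,fy=4,interpolation=cv2.INTER_CUBIC))
for nm,uv,z in [("shelfNL",(165,212),.1),("shelfNR",(268,158),.1),("shelfFL",(107,140),.1),("mort",(256,222),.13),("damper",(180,134),.115)]:print(nm,ray(c,uv,z).round(3))
hsv=cv2.cvtColor(im,cv2.COLOR_BGR2HSV)
m=cv2.inRange(hsv,(108,150,60),(125,255,255));m[:185]=0;
for ct in cv2.findContours(m,0,2)[0]:
    if cv2.contourArea(ct)>40: r=cv2.minAreaRect(ct);print(r);print([ray(c,p,.133).round(3).tolist() for p in cv2.boxPoints(r)])
for p in [(268,267),(307,245)]: print(hsv[p[1],p[0]],hsv[p[1],p[0]],hsv[222,256])
E
```

```text
shelfNL [0.341 0.087 0.1  ]
shelfNR [0.706 0.055 0.1  ]
shelfFL [0.359 0.472 0.1  ]
mort [ 0.497 -0.124  0.13 ]
damper [0.552 0.32  0.115]
((285.61761474609375, 260.0294189453125), (6.5169453620910645, 57.62351989746094), 59.03623962402344)
[[0.404, -0.242, 0.133], [0.554, -0.262, 0.133], [0.548, -0.279, 0.133], [0.4, -0.258, 0.133]]
[108 177 184] [108 177 184] [102 121 110]
[108 187 168] [108 187 168] [102 121 110]
```

View pics/crop1.png

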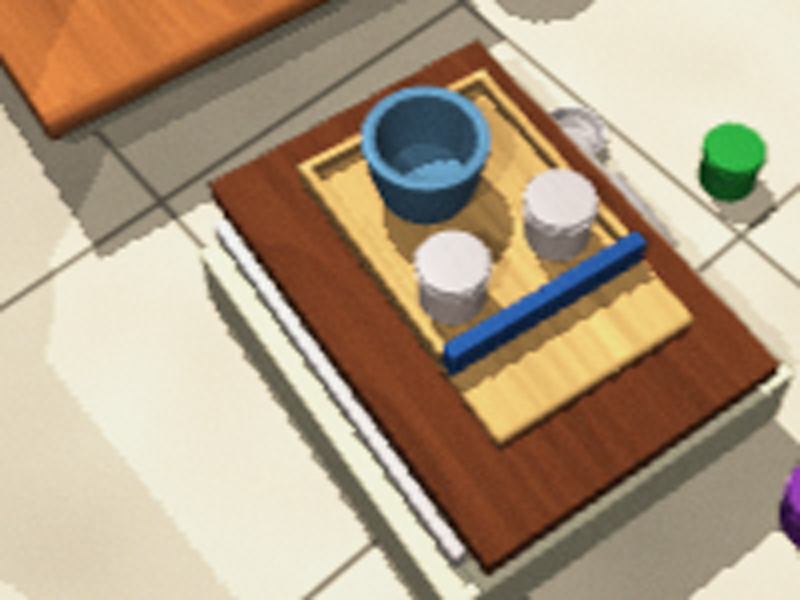

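The crop shows board corners at (212,185), (483,42), (778,370) and (490,568). Tray corners are (300,165), (487,72), (692,320) and (500,440), and the shelf's near-left corner is (52,133). The bare deck lies behind the blue bar, as described.

```bash
python3 - <<'E'
from h import *
c=load("side0.npz");im=c["img"]
f=lambda x,y:((x+.5)/4-.5+150,(y+.5)/4-.5+185)
P=lambda l,z:[ray(c,f(*p),z)[:2].round(4) for p in l]
b=P([(212,185),(483,42),(778,370),(490,568)],.102)
t=P([(300,165),(487,72)],.121)+P([(692,320),(500,440)],.109)
for n,q in(("board",b),("tray",t)):
    print(n,[x.tolist() for x in q]);q=np.array(q)
    fm,bm=(q[0]+q[1])/2,(q[2]+q[3])/2;d=fm-bm
    print(" W",np.linalg.norm(q[1]-q[0]),np.linalg.norm(q[2]-q[3]),"L",np.linalg.norm(d),"front",fm,"tail",bm,"yaw deg",np.degrees(np.arctan2(-d[0],d[1])),"row yaw",[np.degrees(np.arctan2(*(e[::-1]))) for e in(q[1]-q[0],q[2]-q[3])])
# shelf
hsv=cv2.cvtColor(im,cv2.COLOR_BGR2HSV)
m=cv2.inRange(hsv,(5,120,110),(16,255,255));m[:,:100]=0;m[:95]=0;m[215:]=0;m[:,272:]=0
ct=max(cv2.findContours(cv2.morphologyEx(m,cv2.MORPH_CLOSE,np.ones((5,5))),0,2)[0],key=cv2.contourArea)
ap=cv2.approxPolyDP(cv2.convexHull(ct),4,True)[:,0];print([(p.tolist(),ray(c,p,.1)[:2].round(3).tolist()) for p in ap])
x=cv2.resize(im[85:225,95:285],None,fx=4,fy=4,interpolation=cv2.INTER_CUBIC);cv2.imwrite("pics/crop2.png",x)
E
```

```text
board [[0.3821, -0.0367], [0.6058, -0.0643], [0.5635, -0.3772], [0.3456, -0.3517]]
 W 0.22539620671164812 0.21938700964277713 L 0.3164126459230098 front [ 0.49395 -0.0505 ] tail [ 0.45455 -0.36445] yaw deg -7.153091503217475 row yaw [np.float64(-7.033580282683058), np.float64(-6.674744997141946)]
tray [[0.4297, -0.0741], [0.578, -0.0975], [0.5459, -0.321], [0.4003, -0.3011]]
 W 0.1501347727876523 0.14695363214293147 L 0.22733922890693548 front [ 0.50385 -0.0858 ] tail [ 0.4731  -0.31105] yaw deg -7.773679085498503 row yaw [np.float64(-8.96667463117394), np.float64(-7.78272578970831)]
[([202, 95], [0.747, 0.467]), ([271, 159], [0.71, 0.046]), ([271, 172], [0.672, 0.004]), ([160, 214], [0.326, 0.09]), ([106, 131], [0.378, 0.516])]
```

View pics/crop2.png

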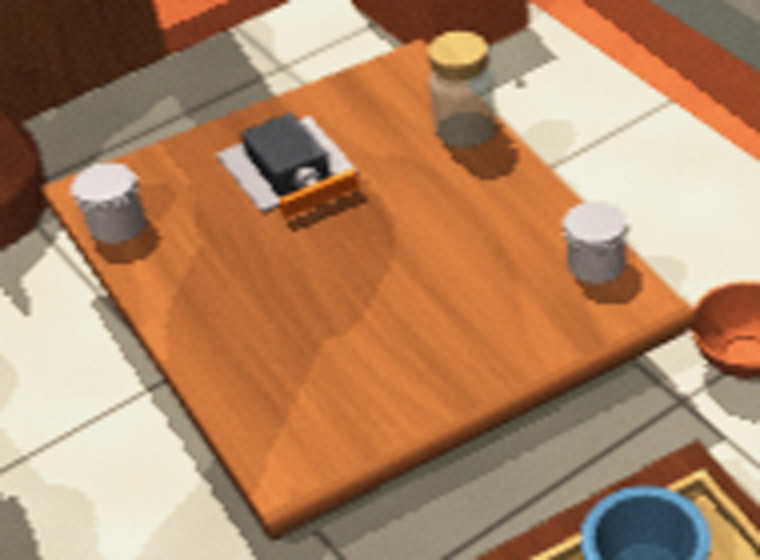

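The shelf crop shows its top corners at about (45,187), (425,40), (693,310) and (262,525), with the orange bar's top edge running from (280,203) to (355,173). The damper is midway across the shelf, and there are tins at (108,200) and (597,240).

```bash
python3 - <<'E'
from h import *
c=load("side0.npz")
f=lambda p:((p[0]+.5)/4-.5+95,(p[1]+.5)/4-.5+85)
q=np.array([ray(c,f(p),.1)[:2] for p in[(262,525),(693,310),(425,40),(45,187)]]);print(q.round(4).tolist())
n,fa=(q[0]+q[1])/2,(q[2]+q[3])/2;d=fa-n
print("L",np.linalg.norm(d),"W",np.linalg.norm(q[1]-q[0]),np.linalg.norm(q[2]-q[3]),"near",n,"far",fa,"yaw",np.degrees(np.arctan2(-d[0],d[1])),[np.degrees(np.arctan2(*(e[::-1]))) for e in(q[1]-q[0],q[2]-q[3])])
o=np.array([ray(c,f(p),.123)[:2] for p in[(280,203),(355,173)]]);print("orange",o,o.mean(0),np.linalg.norm(o[1]-o[0]))
# frame from board/shelf
b=np.array([.494,-.0505])
for y in(-7,-7.3):
    r=np.radians(y);Y=np.array([-np.sin(r),np.cos(r)]);X=np.array([np.cos(r),np.sin(r)])
    for nm,p in(("board",b),("near",n),("far",fa),("or",o.mean(0)),("trayF",np.array([.5039,-.0858])),("trayT",np.array([.4731,-.311]))):print(nm,((p-b)@X).round(4),((p-b)@Y).round(4))
E
```

```text
[[0.323, 0.0839], [0.6932, 0.0418], [0.7454, 0.4712], [0.377, 0.5148]]
L 0.4334523204792037 W 0.37260971975630613 0.37098020849195995 near [0.50812745 0.06284417] far [0.56115757 0.49304032] yaw -7.027377997453522 [np.float64(-6.481880425816705), np.float64(-6.751704934529644)]
orange [[0.50579303 0.33934698]
 [0.57360753 0.33009023]] [0.53970028 0.3347186 ] 0.06844337013439325
board 0.0 0.0
near 0.0002 0.1142
far 0.0004 0.5477
or -0.0016 0.3879
trayF 0.0141 -0.0338
trayT 0.011 -0.2611
board 0.0 0.0
near -0.0004 0.1142
far -0.0025 0.5477
or -0.0036 0.3879
trayF 0.0143 -0.0338
trayT 0.0124 -0.261
```

```bash
cat >> h.py <<'E'
r=np.radians(-7.0);Y=np.array([-np.sin(r),np.cos(r),0]);X=np.array([np.cos(r),np.sin(r),0])
B=np.array([.494,-.0505,0.])
def W(x,y,z): return B+x*X+y*Y+np.array([0,0,z])      # board frame (z world) -> world
def F(p): d=np.asarray(p)-B; return np.array([d@X,d@Y,p[2]])
def quat(k): a=np.radians((-7+90+180*k)/2+ 0); return [0,np.cos(a),np.sin(a),0]
def force(ctrl,n=6):
    v=[]
    for _ in range(n): ctrl.dwell(.02);v.append(ctrl.read_state()["ft_force"])
    v=np.mean(v,0);return np.array([v@X,v@Y,v[2]])
E
python3 - <<'E'
from h import *
from bench import ctrl
tgt=W(.0123,-.24,.22)
for k in(0,1,2,3):
    j=ctrl.solve_ik(tgt,quat(k));print(k,None if j is None else j.round(2))
s=ctrl.read_state()
k=min((k for k in(0,1,2,3) if ctrl.solve_ik(tgt,quat(k)) is not None),key=lambda k:abs(ctrl.solve_ik(tgt,quat(k))-s["joint_pos"]).max())
np.save("k.npy",k);print(k,ctrl.solve_ik(W(.0123,.2,.1),quat(k)))
p=s["tool_pos"].copy();p[2]=.30;ctrl.movel(p,rate=.2)
ctrl.move_ptp(W(.0123,-.24,.22),quat(k))
ctrl.movel(W(.0123,-.24,.125),rate=.12);ctrl.dwell(.3)
s=ctrl.read_state();print(s["time_s"],s["tool_pos"],F(s["tool_pos"]),s["tcp_rot"]);b=force(ctrl,15);print(b);np.save("bias.npy",b)
ims=[ctrl.capture(n) for n in("wrist","side")]
cv2.imwrite("pics/w1.png",np.hstack([ims[0]["img"][:,:300] if 0 else cv2.resize(ims[0]["img"],(400,300)),cv2.resize(ims[1]["img"][200:320,200:360],(400,300),interpolation=cv2.INTER_CUBIC)]))
E
```

```text
0 [-0.41  0.22  1.02  1.75 -0.2   1.28  0.53]
1 [-0.55  0.31  1.23  1.75 -0.3   1.3  -2.51]
2 [-0.41  0.22  1.02  1.75 -0.2   1.28  0.53]
3 [-0.55  0.31  1.23  1.75 -0.3   1.3  -2.51]
0 [-0.83261494  0.26459481  0.55730874  1.88748925 -0.16167202  1.03387142
 -0.33002291]
5.1167 [ 0.47718811 -0.29026494  0.12539205] [ 0.01253342 -0.24002663  0.12539205] [2.53417282e-04 7.48939932e-01 6.62637793e-01 2.64433583e-04]
[-0.27479846 -0.06022807 -0.24341643]
```

View pics/w1.png

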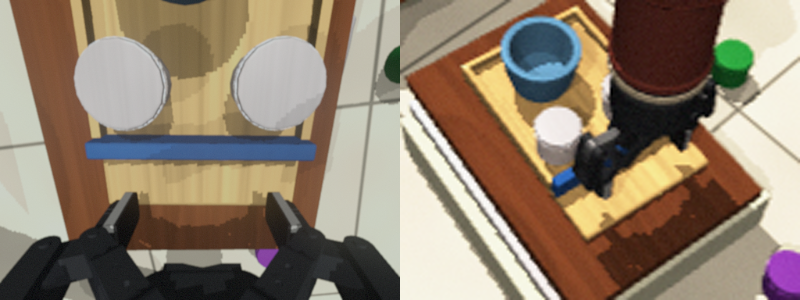

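The wrist view shows both fingers over the bare deck, centred on the blue bar (bar x 87–316, fingers centred at about 200) and square to it.

```bash
cat > s2.py <<'E'
from h import *
from bench import ctrl
b=np.load("bias.npy")
z=.112;y=-.24
ctrl.movel(W(.0123,y,z),rate=.05)
while z>.09:
    z-=.001;ctrl.movel(W(.0123,y,z),rate=.03);f=force(ctrl,4)-b
    if f[2]>1: break
print("touch z",z,F(ctrl.read_state()["tool_pos"]),f)
z0=z;z+=.002
ctrl.movel(W(.0123,y,z),rate=.03);f0=force(ctrl)-b;print("free",f0)
while y<-.21:
    y+=.002;ctrl.movel(W(.0123,y,z),rate=.03);f=force(ctrl,4)-b
    if f[1]<-1: break
s=ctrl.read_state();print("bar y",y,F(s["tool_pos"]),f,s["time_s"])
np.save("st.npy",[y,z,z0])
E
python3 s2.py
```

```text
touch z 0.09499999999999999 [ 0.01236816 -0.24001626  0.09514812] [-1.21076474  0.07894398  3.3647649 ]
free [ 0.39521408  0.27780388 -0.08507416]
bar y -0.22199999999999998 [ 0.01232045 -0.22224285  0.09707537] [ 0.70201448 -1.70219211 -0.05032391] 14.4583
```

```bash
cat > push.py <<'E'
from h import *
from bench import ctrl
b=np.load("bias.npy")
def press(y,z,target,n=8):
    for _ in range(n):
        f=force(ctrl,4)-b
        if abs(f[2]-target)<.8: break
        z+=np.clip((f[2]-target)/4000*.7,-.001,.001);ctrl.movel(W(.0123,y,z),rate=.03)
    return z,f
def push(y,z,yend,target,step=.008,rate=.04,fmax=18,log=True):
    while y<yend-1e-6:
        y=min(y+step,yend);ctrl.movel(W(.0123,y,z),rate=rate);f=force(ctrl,3)-b
        if log: print("front %.3f z %.4f f %s"%(y+.191,z,f.round(1)))
        if target is not None: z+=np.clip((f[2]-target)/4000*.6,-.0007,.0007)
        if abs(f[1])>fmax or f[2]>14: print("STOP");break
    np.save("st.npy",[y,z,0]);return y,z
E
cat > s3.py <<'E'
from push import *
y,z,_=np.load("st.npy")
y,z=push(y,z,.02-.191,None,step=.03)
z,f=press(y,z,7);print("pressed",z,f)
y,z=push(y,z,.096-.191,7)
print(ctrl.read_state()["time_s"])
c=ctrl.capture("side");np.savez("side1.npz",**c)
cv2.imwrite("pics/s3.png",cv2.resize(c["img"][170:320,150:350],None,fx=4,fy=4,interpolation=cv2.INTER_CUBIC))
E
python3 s3.py
```

```text
front -0.001 z 0.0970 f [ 0.  -0.8  0.2]
front 0.020 z 0.0970 f [-0.2  0.1  0.2]
pressed 0.09416547832778287 [-2.30558074  0.64668875  6.47158422]
front 0.028 z 0.0942 f [-0.5 -2.5  5.7]
front 0.036 z 0.0940 f [-0.1 -3.4  6.3]
front 0.044 z 0.0939 f [ 0.3 -3.2  6.2]
front 0.052 z 0.0938 f [ 0.3 -3.5  6.8]
front 0.060 z 0.0937 f [-0.4 -3.5  6.3]
front 0.068 z 0.0936 f [ 0.1 -3.7  7.5]
front 0.076 z 0.0937 f [-0.2 -4.3  7.1]
front 0.084 z 0.0937 f [-0.7 -3.1  6.6]
front 0.092 z 0.0937 f [ 0.5 -3.6  7.4]
front 0.096 z 0.0937 f [-0.3 -4.8  7.1]
21.3667
```

View pics/s3.png

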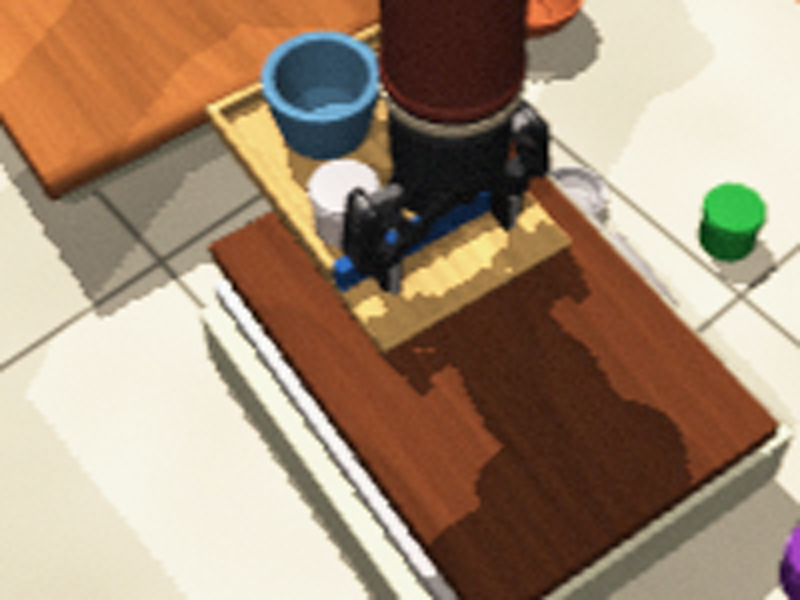

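The tray's front is about to reach the shelf, straight and level with the load standing (mortar (320,95), robot-side tin (342,195)).

```bash
cat > s4.py <<'E'
from push import *
y,z,_=np.load("st.npy")
y,z=push(y,z,.140-.191,7.3,step=.006)
print(ctrl.read_state()["time_s"])
c=ctrl.capture("side");np.savez("side2.npz",**c)
cv2.imwrite("pics/s4.png",cv2.resize(c["img"][150:300,140:340],None,fx=4,fy=4,interpolation=cv2.INTER_CUBIC))
E
python3 s4.py
```

```text
front 0.102 z 0.0937 f [ 0.6 -4.1  7.8]
front 0.108 z 0.0938 f [ 0.3 -4.4  7. ]
front 0.114 z 0.0937 f [-0.1 -4.4  7.2]
front 0.120 z 0.0937 f [ 0.5 -4.5  7.2]
front 0.126 z 0.0937 f [-1.2 -7.4 12.6]
front 0.132 z 0.0944 f [ 0.3 -4.2  6.8]
front 0.138 z 0.0943 f [ 0.3 -4.8  7.7]
front 0.140 z 0.0944 f [ 0.7 -6.2  7.3]
24.1667
```

View pics/s4.png

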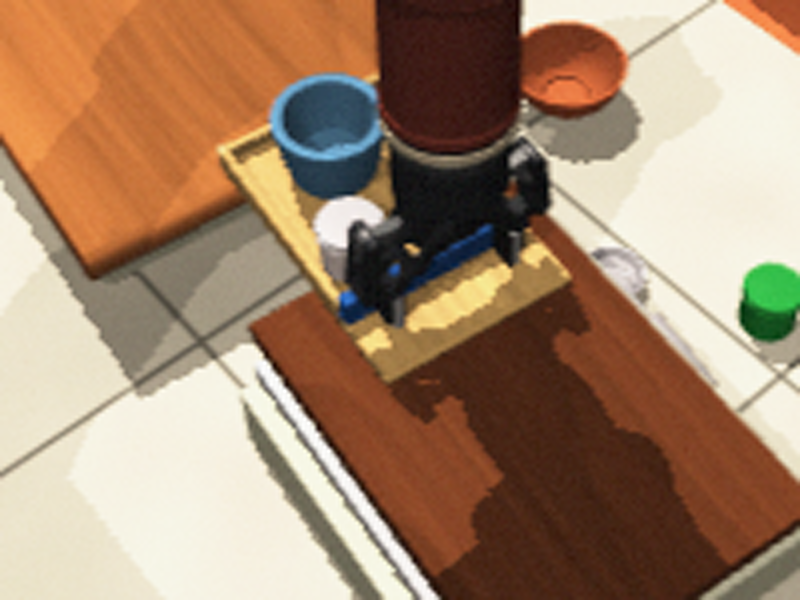

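The front now rests over the shelf edge, with the load standing.

```bash
cat > s5.py <<'E'
from push import *
y,z,_=np.load("st.npy")
y,z=push(y,z,.164-.191,4,step=.008)
z=.100;ctrl.movel(W(.0123,y,z),rate=.04)
y,z=push(y,z,.344-.191,None,step=.015,fmax=9)
print(ctrl.read_state()["time_s"])
c=ctrl.capture("side");np.savez("side3.npz",**c)
cv2.imwrite("pics/s5.png",cv2.resize(c["img"][85:235,95:295],None,fx=4,fy=4,interpolation=cv2.INTER_CUBIC))
E
python3 s5.py
```

```text
front 0.148 z 0.0944 f [ 0.3 -4.4  7.6]
front 0.156 z 0.0949 f [ 0.8 -3.7  5.6]
front 0.164 z 0.0952 f [ 0.3 -2.8  5.2]
front 0.179 z 0.1000 f [ 0.2 -0.1  0.4]
front 0.194 z 0.1000 f [0.3 0.3 0. ]
front 0.209 z 0.1000 f [0.6 0.2 0.4]
front 0.224 z 0.1000 f [0.5 0.1 0.4]
front 0.239 z 0.1000 f [ 0.3 -0.2  0.6]
front 0.254 z 0.1000 f [ 0.8 -0.9  0.3]
front 0.269 z 0.1000 f [ 1.2 -0.9  0.7]
front 0.284 z 0.1000 f [ 1.3 -1.6  0.7]
front 0.299 z 0.1000 f [ 1.1 -1.5  1.4]
front 0.314 z 0.1000 f [ 1.5 -1.6  0.6]
front 0.329 z 0.1000 f [ 0.9 -1.5  0.4]
front 0.344 z 0.1000 f [ 1.5 -1.2  0.7]
32.5917
```

View pics/s5.png

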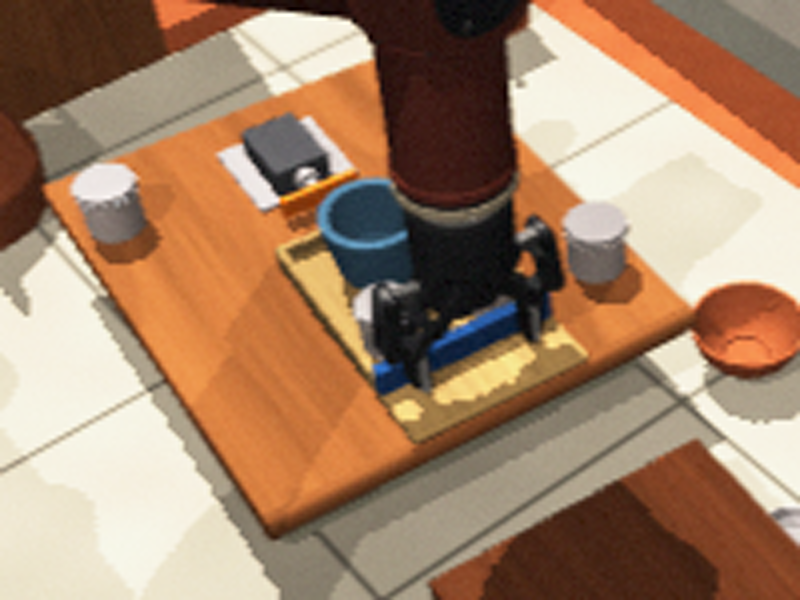

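The tray is straight on the shelf, slightly to the right of the damper (orange bar (320,192), tray front-left corner (280,245)). The far tin at (597,240) is near the right finger, so I'll check the clearance.

```bash
python3 - <<'E'
from h import *
c=load("side3.npz");g=lambda x,y:((x+.5)/4-.5+95,(y+.5)/4-.5+85)
print("tin_c lid",F(ray(c,g(597,222),.146)))
print("R finger outer at z.15",F(ray(c,g(560,270),.16)),F(ray(c,g(545,225),.18)))
print("tray tail corners",F(ray(c,g(415,440),.108)),F(ray(c,g(587,352),.108)),"front-left",F(ray(c,g(278,250),.12)))
print("orange",F(ray(c,g(280,203),.123)),F(ray(c,g(355,173),.123)))
E
```

```text
tin_c lid [0.1527945  0.20081594 0.146     ]
R finger outer at z.15 [0.09217875 0.1583057  0.16      ] [0.09826543 0.18761166 0.18      ]
tray tail corners [-0.06218182  0.11448012  0.108     ] [0.08875971 0.11811104 0.108     ] front-left [-0.0607417   0.34113848  0.12      ]
orange [-0.03580527  0.38837833  0.123     ] [0.03263187 0.38745508 0.123     ]
```

```bash
cat > s6.py <<'E'
from push import *
y,z,_=np.load("st.npy")
y,z=push(y,z,.372-.191,None,step=.007,rate=.03,fmax=4.5)
n=0
while y<.432-.191 :
    f=force(ctrl,4)-b
    if f[1]<-4.5: break
    y+=.002;ctrl.movel(W(.0123,y,z),rate=.02)
    f=force(ctrl,4)-b;print("front %.3f"%(y+.191),f.round(1))
p0=F(ctrl.read_state()["tool_pos"])[1];print("contact",y,p0)
for i in range(2):
    y+=.004;ctrl.movel(W(.0123,y,z),rate=.015);f=force(ctrl,4)-b
    print(F(ctrl.read_state()["tool_pos"])[1]-p0,f.round(1))
np.save("st.npy",[y,z,p0])
c=ctrl.capture("side");np.savez("side4.npz",**c);w=ctrl.capture("wrist")
print(ctrl.read_state()["time_s"])
cv2.imwrite("pics/s6.png",np.hstack([cv2.resize(c["img"][100:190,120:240],(480,360),interpolation=cv2.INTER_CUBIC),cv2.resize(w["img"],(320,240))[[*range(240)]+[239]*120]]))
E
python3 s6.py
```

```text
front 0.351 z 0.1000 f [ 0.6 -2.9  1. ]
front 0.358 z 0.1000 f [ 1.3 -2.3  0.1]
front 0.365 z 0.1000 f [ 1.  -1.8  0.1]
front 0.372 z 0.1000 f [ 1.3 -1.8 -0.1]
front 0.374 [ 0.4 -4.3  0.9]
front 0.376 [ 0.7 -3.9  1.1]
front 0.378 [ 0.9 -3.4  0.1]
front 0.380 [ 1.  -3.4  0.5]
front 0.382 [ 0.8 -3.2  0.5]
front 0.384 [ 0.6 -3.1 -0.3]
front 0.386 [ 0.6 -3.2  0.2]
front 0.388 [ 0.3 -6.7  1.4]
contact 0.197 0.19615362219327226
0.002212558371465445 [ -0.5 -12.3   3.9]
0.006129961321496319 [ -0.8 -12.5   4.3]
38.575
```

View pics/s6.png

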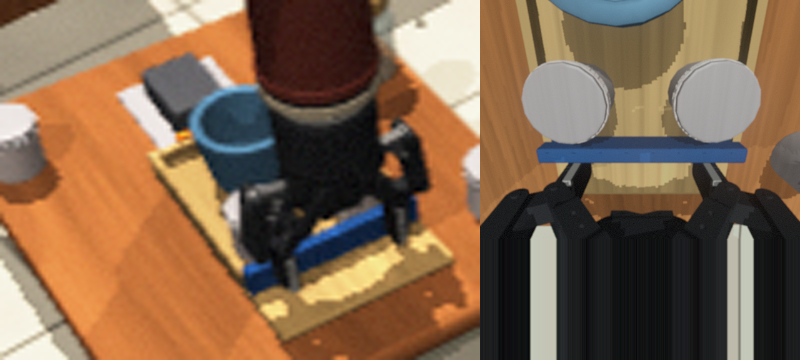

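Contact was felt at front ≈ 0.388, which agrees with the camera. The plunger is in by about 6 mm, so I'll go 3 mm further, back off and lift away.

```bash
cat > s7.py <<'E'
from push import *
y,z,p0=np.load("st.npy")
y+=.003;ctrl.movel(W(.0123,y,z),rate=.012);f=force(ctrl,4)-b
print(F(ctrl.read_state()["tool_pos"])[1]-p0,f.round(1))
ctrl.movel(W(.0123,y-.015,z+.001),rate=.03)
ctrl.movel(W(.0123,y-.015,.26),rate=.12)
ctrl.move_ptp(W(0,-.2,.32),quat(int(np.load("k.npy"))))
ctrl.dwell(.3)
c=ctrl.capture("side");np.savez("side5.npz",**c)
s=ctrl.read_state();print(s["time_s"],(force(ctrl)-b).round(1))
cv2.imwrite("pics/s7.png",cv2.resize(c["img"][85:235,95:295],None,fx=4,fy=4,interpolation=cv2.INTER_CUBIC))
E
python3 s7.py
```

```text
0.009027785396282212 [ -1.2 -13.2   4.9]
42.9917 [-0.1 -0.   0.6]
```

View pics/s7.png

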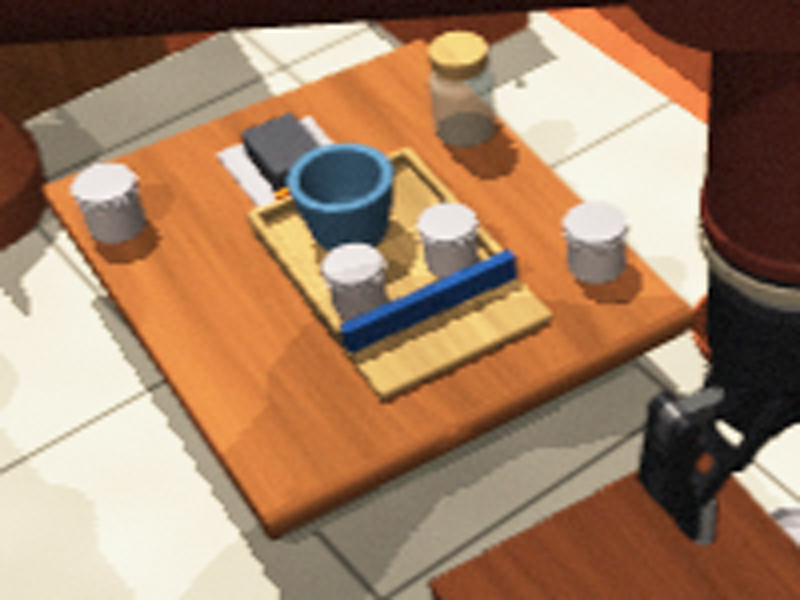

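The tray lies wholly on the shelf with the mortar and both tins upright, and the bystanders are in place. One numeric check of the travel, then I hand in.

```bash
python3 - <<'E'
from h import *
from bench import ctrl
c=load("side5.npz");g=lambda x,y:((x+.5)/4-.5+95,(y+.5)/4-.5+85)
t=[F(ray(c,g(*p),.108)) for p in((385,397),(550,315))];print(t, "front",(t[0][1]+t[1][1])/2+.23, "tool-based front",.388+.0088)
print(ctrl.close_job())
E
```

```text
[array([-0.06046554,  0.16375905,  0.108     ]), array([0.08644744, 0.16749089, 0.108     ])] front 0.39562496985582096 tool-based front 0.3968
the job is handed in; nothing more can be done
None
```

I handed the job in: the loaded tray sits wholly on the shelf, about 13 mm off the centre line, with the plunger pushed in an estimated 9 mm, the mortar and both tins upright, and the gripper clear (the judge returned no verdict).

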